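# Index and lock a carver's turntable

## Task

Stand the locking pin from the wooden stand in the hole of the turntable's belt wheel, so that it rides on the plate below, and let it go. Then turn the wheel by its rim until the engraved mark faces the pointer and the pin drops fully home; stop there without straining the pin, and let go. Do not press on the carved inkstone, and leave the other things where they are.

Things in the scene. Friction and masses are not known exactly. Their poses are not given: they have to be found in the camera images.
- base: fixed steel foot 200 x 200 x 4 mm, origin at its underside's centre on the wheel's vertical axis. A dark index plate 180 x 180 mm, top 30 mm above the bench, is clamped on it and carries the pointer (wedge tip just outside the rim at its top; post 68 mm high, 123 to 137 mm from the axis). The pointer lies near the base's +x, up to 17 degrees to either side: where, is not measured.
- wheel: aluminium belt wheel (pulley) flat above the plate (4 mm gap), turning endlessly about its vertical z axis; origin on the axis at its underside, 34 mm above the bench; +x points to the mark. Outer radius 105 mm; the rim is an upright lip 10 mm thick (radius 95 to 105 mm), top 74 mm above the bench, pinched from above. It turns stiffly (0.3 N m, 3 N at the rim) and stays where it is left.
- wheel_hole (a point): mouth centre of the wheel's only hole: 13.5 mm wide, through a pad 16 mm thick, top 50 mm above the bench, 76 mm from the axis, 135 degrees anticlockwise (from above) from the mark. Four such pads (36 mm wide, gaps between) join hub and rim. The plate below has one 14 mm hole, 26 mm deep, 76 mm from the axis, 135 degrees anticlockwise from the pointer: under the wheel's hole when the mark faces the pointer.
- mark (a point): engraved mark, a dark radial line 4 mm wide across the top of the rim's lip and down its outer face; this point is at the outer top edge, 105 mm from the axis, 74 mm above the bench. At the start it lies 17 to 109 degrees clockwise (from above) of the pointer
- pin: loose steel locking pin, 80 mm long, 0.12 kg, upright; origin at the centre of its lower end, z up. Round shank 12 mm thick, 40 mm long, lowest 4 mm tapering to 7 mm; round collar 24 mm wide from 40 to 44 mm; square grip 16 x 16 mm from 44 to 80 mm, sides along x and y. In the wheel's hole it rides on the plate, lower end 30 mm above the bench; over the plate's hole it falls 20 mm by its own weight, collar on the pad: home.
- inkstone (a point): carved dark inkstone 76 x 52 x 19 mm fixed on the wheel's hub, its underside 50 mm and its top 69 mm above the bench; this point is the centre of its underside, on the axis; its long side is turned 17 degrees anticlockwise from the wheel's x axis
- stand: fixed wooden block 70 x 70 x 45 mm with a 15 mm through hole in which the pin waits, its collar on the block; origin at the centre of the underside
- wood_block: bystander: loose wooden block 45 x 140 x 35 mm; origin at the centre of its underside
- jar: bystander: loose glass jar, 56 mm wide, 65 mm high; origin at the centre of its underside
- blank: bystander: loose stone slab 110 x 75 x 20 mm; origin at the centre of its underside

How it is judged (in metres and radians):
On the way, in this order (a step that is already met when the one before it is completed fails the run):
1. the pin stands in the wheel's hole, riding on the plate, let go (horizontal distance between pin and wheel_hole below 0.006 m and z of pin in the frame of base below 0.036 m and contact force between the fingers and pin below 0.1 N), for 0.2 s.
2. the mark faces the pointer and the pin has dropped (horizontal distance between mark and pointer_tip below 0.007 m and z of pin in the frame of base below 0.014 m), for 0.2 s.
At the end, for the whole second after the job is handed in: the mark is within 7 mm of the pointer's tip (6 mm along the rim); the pin is home in the wheel's hole and the plate's, upright within 0.15 rad, its lower end under 13.5 mm above the bench (10 mm when the collar lies flat on the pad), within 6 mm of the wheel's hole; pin and wheel at rest (horizontal distance between mark and pointer_tip below 0.007 m and z of pin in the frame of base below 0.0135 m and horizontal distance between pin and wheel_hole below 0.006 m and angle between pin's own z axis and vertical below 0.15 rad and linear speed of pin below 0.02 m/s and angular speed of wheel below 0.05 rad/s); the robot touches nothing.
It fails at once if the pin is strained: more than 25 N between it and the wheel or the plate (contact force between pin and wheel above 25 N or contact force between pin and index_plate above 25 N).
It fails at once if the robot presses on the carved inkstone with more than 6 N (contact force between any of the fingers, the arm and wheel_c0 above 6 N).
It fails at once if a bystander is moved by more than 20 mm (distance of any of wood_block, jar, blank from where it was at the start of the episode above 0.02 m).
It also fails if it takes over 67 s, if anything falls off the work surface, if the arm or the gripper's body presses on something with over 40 N, if the wrist force passes 120 N, or if a joint passes its speed limit or range.

## Robot

A 7-joint arm with a two-finger parallel gripper is mounted at the origin on the work surface. World frame = base frame: x ahead of the robot, y to its left, z up, the work surface at z = 0. Lengths are in mm, angles in rad, forces in N, time in s.
With the tool pointing down it reaches from about 400 to 875 mm from the base axis. Payload 4.4 kg.
Tool frame: the origin (TCP) lies at the very end of the fingers, on their centre line; the grasp point (between the pads) lies 19 mm behind it (ctrl.grip_point_offset is the distance from the TCP to the grasp point, in mm); z points along the fingers, y is the line along which they close (so a half turn about z gives the same grasp; the last joint's range is limited). The gripper opens to 85 mm and grips with 20 to 120 N. Pads are 22 mm wide; open, the fingers measure 114 mm over their backs; the gripper's body (76 mm by 85 mm) begins 54 mm behind the grasp point. The pads swing forward as they close: fully open they stand 13 mm farther back than shut.
Start: joints at [-1.25, 0.628, 0.038, 1.517, -0.027, 0.996, -0.02], TCP at [245.175, 602.002, 231.313] pointing down, gripper open.
Joint ranges: [-3.06, 3.06], [-0.37, 2.12], [-1.25, 1.32], [0.18, 2.47], [-1.1, 4.24], [0.23, 1.98], [-2.94, 2.94]. Speed limits (rad/s): [2.57, 2.57, 3.14, 3.14, 3.14, 3.14, 3.14].

## Interface

Orientations are given as [roll, pitch, yaw] about the fixed x, y, z axes, in that order (R = Rz(yaw) Ry(pitch) Rx(roll)).
In Python, from cell import ctrl gives the robot as it stands.
- The arm moves only by the tool jog_arm, never from a script. Its argument "increments" is one flat list of numbers, 7 for each row, row after row: the finger opening in cm, from 0 to 8.54, then the shift along the tool's x, y, z in cm, then the turn, a rotation vector about the tool's x, y, z in degrees. In form: [fingers, x, y, z, rx, ry, rz, fingers, x, y, z, rx, ry, rz, ...]. A call has 1 to 20 rows; each row is the pose to reach, as a shift and turn from the pose commanded when the call began, along the tool's axes at that moment; what a row does not reach only later rows make up. A row lasts 1/10 s, in which the tool goes at most 50 mm and 8.59 degrees, less where a joint would pass 70% of its speed; a pose out of reach is approached as far as the arm can. A call with a gripper value outside its range is refused whole. The fingers move at their own pace and stop on an object; the grip force is fixed at half the most. Time passes only in rows, so rows that repeat a pose let the fingers close. It gives the time, the measured TCP pose, the force, the opening and the grip force at its end, in the units of the state.
- ctrl.read_state(): the state, without advancing time (a new reading comes with each control period).
- ctrl.get_image(name): name is "scene" or "top"; returns the picture (420x560x3 uint8, red, green, blue); there is no depth.
- ctrl.camera_params(name): a dict with "fx", "fy", "cx", "cy" (pixels), "distortion" ([k1, k2, p1, p2, k3] as OpenCV has them; the pictures are not rectified), "extrinsics" (4x4, takes a point from world to camera coordinates). Camera axes: x right, y down, z forward; pixel columns grow to the right and rows downward; lengths in mm; the calibration is good to about 2 mm. A picture is of the moment at which its call begins. camera_params takes no time and is no camera call.
- ctrl.finish_job(): hands the job in; it is judged then, once.
The state is a dict: "clock": time; "qpos": joint angles; "qd": joint speeds; "tau": joint torques, N m; "eef_pos": TCP position; "tool_rot": TCP orientation; "force": force on the tool from outside, world axes, zero at the start; "torque": the same for the moment, N m; "width": finger opening in mm; "gripper_force": force on a finger pad.
Only numpy, scipy, OpenCV 4.12 (cv2) and the standard library are available. Lean on these libraries where they do the work, as an engineer would, in place of code of your own. Each camera call takes 0.05 s, during which the arm holds its last target. There are 200 camera calls.

## Working session

There is one attempt and no reset: what is moved stays moved. The work goes in short steps, Python scripts to look and compute and a tool call to move; the robot and the scene stay as the last step left them, time stands still between calls to the robot, and variables do not carry over. Pictures are saved under pics/ and viewed, at most 10 in all, crops included, and the job is handed in when it is done.

Besides the shell and the picture viewer there is one more tool, called after "Call:" in YAML: its name, and indented under it one key for each argument. jog_arm: Moves the arm, as the interface text tells. Its arguments: {"type":"object","properties":{"increments":{"type":"array","items":{"type":"number"}}},"required":["increments"]}

```bash
mkdir -p pics; ls
python3 - <<'E'
from cell import ctrl
import cv2
s=ctrl.read_state(); print(s)
for n in("scene","top"):
    im=ctrl.get_image(n); cv2.imwrite(f"pics/{n}0.png",im[:,:,::-1]); p=ctrl.camera_params(n); print(p)
E
```

```text
pics
{'clock': 0.0, 'qpos': array([-1.24979937,  0.62930495,  0.03846399,  1.51836527, -0.02698124,
        0.99627691, -0.01999218]), 'qd': array([-0.00079351,  0.00044866, -0.00147103,  0.00082327,  0.00061358,
        0.00148036,  0.00106004]), 'tau': array([ 7.39382153e-05, -5.63393104e+01,  1.22633826e+00, -1.93446082e+01,
        1.11015287e-02,  1.05083728e-02, -3.82450628e-05]), 'eef_pos': array([244.95467368, 601.41707292, 230.41704203]), 'tool_rot': array([-3.13975742e+00,  5.05753275e-05,  2.75479602e+00]), 'force': array([-0.46639667,  0.47735105, -0.04439118]), 'torque': array([0.00278436, 0.04224206, 0.01824114]), 'gripper_force': 0.0, 'width': 85.49462803065212}
{'fx': 415.22125271295846, 'fy': 415.22125271295846, 'cx': 280.2342329583065, 'cy': 211.40217158975048, 'distortion': array([0.00937444, 0.        , 0.        , 0.        , 0.        ]), 'extrinsics': array([[-5.62577038e-01,  8.26717669e-01,  6.70608191e-03,
         3.62283139e+02],
       [ 5.33112412e-01,  3.68956086e-01, -7.61355740e-01,
        -2.60009456e+02],
       [-6.31900493e-01, -4.24746162e-01, -6.48299673e-01,
         1.45433920e+03],
       [ 0.00000000e+00,  0.00000000e+00,  0.00000000e+00,
         1.00000000e+00]])}
{'fx': 460.42032673382107, 'fy': 460.42032673382107, 'cx': 278.73289632136243, 'cy': 201.29711936585525, 'distortion': array([-0.01664952,  0.        ,  0.        ,  0.        ,  0.        ]), 'extrinsics': array([[-4.47432089e-02, -9.98995396e-01, -2.49863582e-03,
        -1.86925491e+01],
       [-9.74002324e-01,  4.41795400e-02, -2.22188299e-01,
         6.22240929e+02],
       [ 2.22075476e-01, -7.50774038e-03, -9.75000573e-01,
         1.07020382e+03],
       [ 0.00000000e+00,  0.00000000e+00,  0.00000000e+00,
         1.00000000e+00]])}
```

View pics/scene0.png

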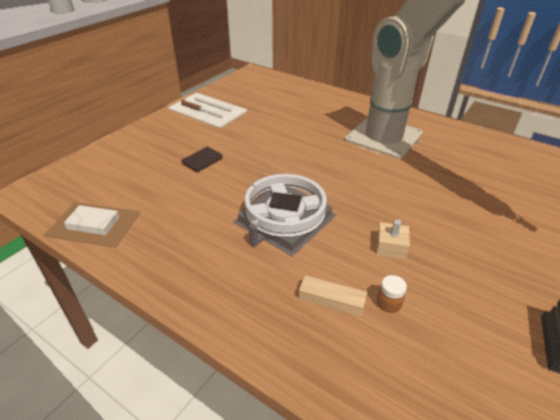

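View pics/top0.png

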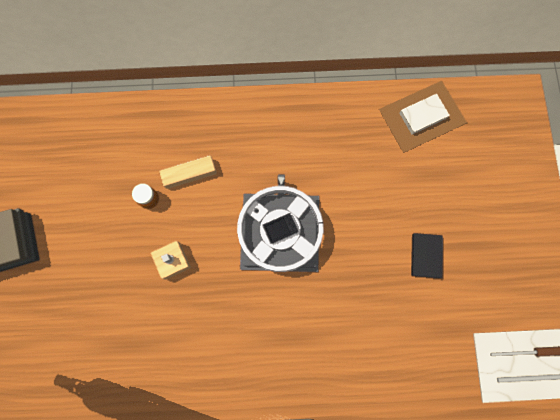

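The top view shows the wheel at about (281,228), the pointer near (281,180), the pin near (167,259), the hole near (257,211) and the mark on the right rim, near (321,222). I'll enlarge it to check these.

```bash
python3 - <<'E'
import cv2,numpy as np
im=cv2.imread("pics/top0.png")
a=cv2.resize(im[170:290,220:340],(600,600),interpolation=cv2.INTER_CUBIC)
b=cv2.resize(im[230:290,140:200],(200,200),interpolation=cv2.INTER_CUBIC)
c=np.zeros((600,800,3),np.uint8);c[:,:600]=a;c[:200,600:]=b
cv2.imwrite("pics/crop1.png",c)
E
cat > h.py <<'E'
import numpy as np,cv2
from cell import ctrl
def ray(n,px):
    p=ctrl.camera_params(n);K=np.array([[p['fx'],0,p['cx']],[0,p['fy'],p['cy']],[0,0,1]])
    u=cv2.undistortPoints(np.array(px,float).reshape(-1,1,2),K,p['distortion']).reshape(-1,2)
    R=p['extrinsics'][:3,:3];t=p['extrinsics'][:3,3]
    return -R.T@t, np.c_[u,np.ones(len(u))]@R
def onz(n,px,z):
    o,d=ray(n,px); return o+d*((z-o[2])/d[:,2:])
def proj(n,P):
    p=ctrl.camera_params(n);K=np.array([[p['fx'],0,p['cx']],[0,p['fy'],p['cy']],[0,0,1]])
    E=p['extrinsics'];return cv2.projectPoints(np.array(P,float).reshape(-1,1,3),cv2.Rodrigues(E[:3,:3])[0],E[:3,3],K,p['distortion'])[0].reshape(-1,2)
E
```

```text
(no output)
```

View pics/crop1.png

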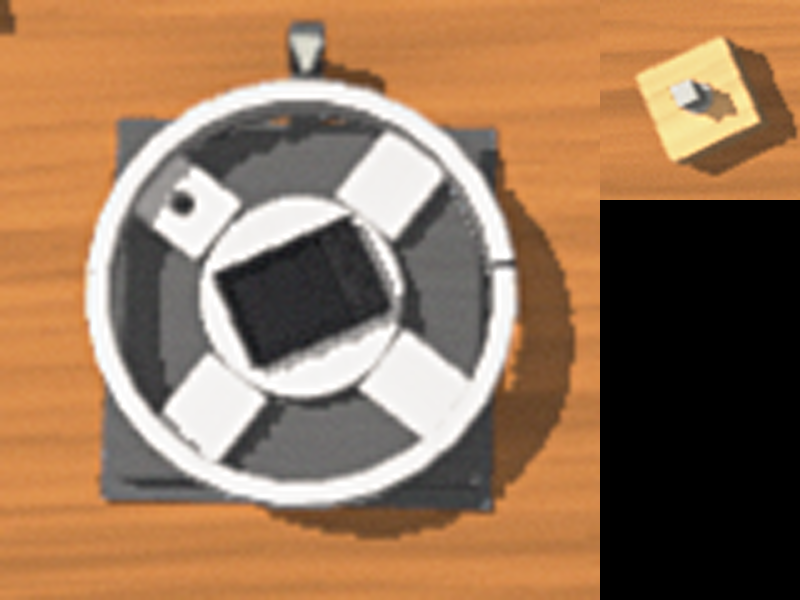

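The crop shows the mark at (503,264), the pointer tip at about (306,76), the hole at (182,203) and the pin's top at about (684,95). Next I'll measure them.

```bash
cat > meas.py <<'E'
from h import *
from scipy.optimize import least_squares
im=cv2.imread("pics/top0.png");hsv=cv2.cvtColor(im,cv2.COLOR_BGR2HSV)
w=((hsv[...,1]<40)&(hsv[...,2]>170)).astype(np.uint8);w[:,:225]=0;w[:,335:]=0;w[:184]=0;w[285:]=0
cs,_=cv2.findContours(w,cv2.RETR_EXTERNAL,cv2.CHAIN_APPROX_NONE);c=max(cs,key=cv2.contourArea)
P=onz("top",c.reshape(-1,2),74)[:,:2]
f=least_squares(lambda q:np.hypot(*(P-q[:2]).T)-q[2],[*P.mean(0),105],loss='soft_l1');print("wheel",f.x,f.cost/len(P))
C=f.x[:2]
cr=lambda x,y:[220+(x+.5)/5-.5,170+(y+.5)/5-.5]
for n,q,z in(("mark",(508,264),74),("markmid",(503,264),74),("tip",(306,76),74),("tipback",(306,30),74),("hole",(182,203),50)):
    p=onz("top",[cr(*q)],z)[0][:2];d=p-C;print(n,p,np.hypot(*d),np.degrees(np.arctan2(d[1],d[0])))
h=im[230:290,140:200];hs=hsv[230:290,140:200]
m=((hs[...,1]<60)&(hs[...,2]>150)).astype(np.uint8)
cs,_=cv2.findContours(m,cv2.RETR_EXTERNAL,cv2.CHAIN_APPROX_NONE);c=max(cs,key=cv2.contourArea)+[140,230]
P=onz("top",c.reshape(-1,2),85)[:,:2].astype(np.float32);print("pin",cv2.minAreaRect(P),len(P),P.mean(0))
m=((hs[...,1]>60)&(hs[...,2]>150)&(hs[...,0]>18)).astype(np.uint8)
cs,_=cv2.findContours(m,cv2.RETR_EXTERNAL,cv2.CHAIN_APPROX_NONE);c=max(cs,key=cv2.contourArea)+[140,230]
P=onz("top",c.reshape(-1,2),45)[:,:2].astype(np.float32);print("stand",cv2.minAreaRect(P))
s=cv2.imread("pics/scene0.png");q=proj("scene",[[P[:,0].mean(),P[:,1].mean(),85]])[0];print("scene pin pred",q)
x,y=map(int,q);cv2.imwrite("pics/crop2.png",np.vstack([cv2.resize(s[y-25:y+35,x-40:x+40],(800,600),interpolation=cv2.INTER_CUBIC)]));print(x-40,y-25)
E
python3 meas.py
```

```text
wheel [555.01854008 -42.41948498 100.10969078] 18.467408040749167
mark [ 562.35681088 -147.88327954] 105.718788211255 -86.01972059323612
markmid [ 562.46751245 -145.44389184] 103.29334730815638 -85.86454031059178
tip [661.67050124 -53.67912591] 107.24467507942869 -6.026602500715469
tipback [685.42436249 -54.76692073] 130.98907468888132 -5.408908004767647
hole [605.00595105  11.18963658] 73.29856186002705 47.00223164185299
pin ((492.4280700683594, 230.2789764404297), (15.222039222717285, 15.678071022033691), 24.601842880249023) 21 [492.70013 230.79655]
stand ((492.7268371582031, 231.16566467285156), (68.75577545166016, 69.15384674072266), 23.11756706237793)
scene pin pred [396.47416866 221.03582362]
356 196
```

View pics/crop2.png

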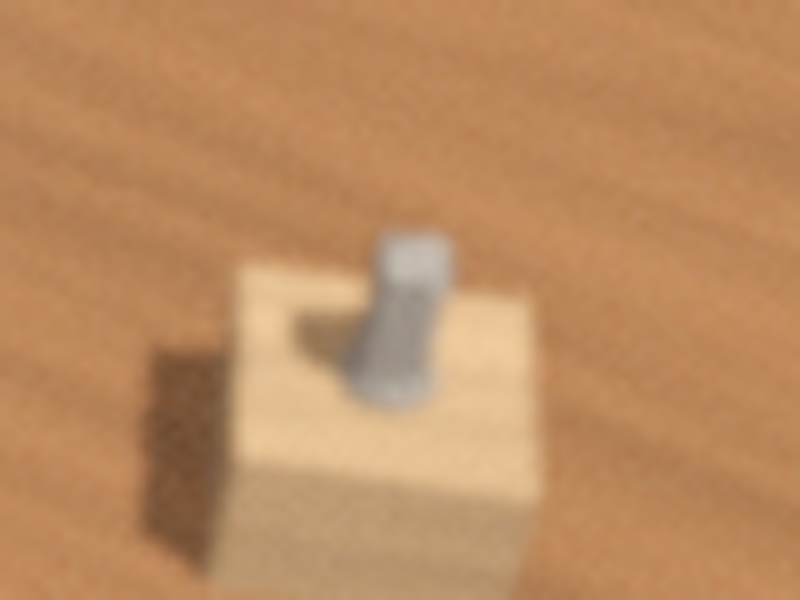

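The crop confirms the pin stands upright in the stand, top at about (397,222) in the scene image against a prediction of (396,221). I'll refit the wheel using its outer hull.

```bash
sed -i 's/c=max(cs,key=cv2.contourArea)$/c=cv2.convexHull(max(cs,key=cv2.contourArea))/;s/,loss=.soft_l1.//' meas.py; python3 meas.py | head -6
python3 - <<'E'
from h import *
s=ctrl.read_state()
from scipy.spatial.transform import Rotation as R
print(s['eef_pos'],np.degrees(s['tool_rot'])); print(R.from_euler('xyz',s['tool_rot']).as_matrix().round(3))
E
```

```text
wheel [555.30855196 -46.19692547 104.50268044] 0.0644807004347418
mark [ 562.35681088 -147.88327954] 101.93033188983746 -86.03495844610407
markmid [ 562.46751245 -145.44389184] 99.50482928271626 -85.87424134855425
tip [661.67050124 -53.67912591] 106.62479814152594 -4.023933781263863
tipback [685.42436249 -54.76692073] 130.3977337592816 -3.768307320679153
hole [605.00595105  11.18963658] 75.91474810917823 49.107074023860136
[244.97028238 601.48122237 230.50137087] [-1.79904058e+02  2.17137106e-03  1.57836809e+02]
[[-0.926  0.377 -0.001]
 [ 0.377  0.926 -0.002]
 [-0.    -0.002 -1.   ]]
```

Everything agrees: wheel centre (555.3,-46.2), mark at -86°, pointer at -4°, hole (605,11.2) at radius 76 and 49°, pin (492.5,230.6) with yaw about 24°. I'll move above the pin with the tool's y axis at 24°.

Call:
jog_arm:
  increments: [5,-36.9,-25.0,5,0,0,43.8,5,-36.9,-25.0,5,0,0,43.8,5,-36.9,-25.0,5,0,0,43.8,5,-36.9,-25.0,5,0,0,43.8,5,-36.9,-25.0,5,0,0,43.8,5,-36.9,-25.0,5,0,0,43.8,5,-36.9,-25.0,5,0,0,43.8,5,-36.9,-25.0,5,0,0,43.8,5,-36.9,-25.0,5,0,0,43.8,5,-36.9,-25.0,5,0,0,43.8,5,-36.9,-25.0,5,0,0,43.8,5,-36.9,-25.0,5,0,0,43.8,5,-36.9,-25.0,5,0,0,43.8,5,-36.9,-25.0,5,0,0,43.8]

```text
clock: 1.5
eef_pos: [491.9, 232.7, 181.4]
tool_rot: [3.142, -0.001, 1.993]
force: [0.2, -1.2, -1.4]
width: 49.8
gripper_force: 0.0
```

Call:
jog_arm:
  increments: [5,-0.2,0,3,0,0,0,5,-0.2,0,6,0,0,0,5,-0.2,0,8,0,0,0,5,-0.2,0,10,0,0,0,5,-0.2,0,11.5,0,0,0,5,-0.2,0,12.5,0,0,0,5,-0.2,0,12.5,0,0,0,5,-0.2,0,12.5,0,0,0]

```text
clock: 2.3
eef_pos: [493.6, 229.9, 56.6]
tool_rot: [3.141, -0.0, 1.991]
force: [-0.1, 1.1, 0.1]
width: 49.7
gripper_force: 0.0
```

Call:
jog_arm:
  increments: [2.5,0,0,0.1,0,0,0,1,0,0,0.1,0,0,0,0.5,0,0,0.1,0,0,0,0.5,0,0,0.1,0,0,0,0.5,0,0,0.1,0,0,0,0.5,0,0,0.1,0,0,0]

```text
clock: 2.9
eef_pos: [493.9, 229.7, 56.1]
tool_rot: [3.14, -0.0, 1.99]
force: [-1.0, 0.2, 6.5]
width: 15.3
gripper_force: 58.7
```

Run:
```python
from h import *
s=ctrl.read_state();print(s['eef_pos'],s['tool_rot'],s['force'],s['width'],s['gripper_force'])
im=ctrl.get_image("scene");cv2.imwrite("pics/scene1.png",cv2.resize(im[170:270,330:470,::-1],(784,560),interpolation=cv2.INTER_CUBIC))
```

```text
[493.89929141 229.70390449  56.05731212] [ 3.14028573e+00 -2.58247899e-04  1.99022097e+00] [-1.03910504  0.17289042  6.4562593 ] 15.296042691387322 58.72784972190857
```

View pics/scene1.png

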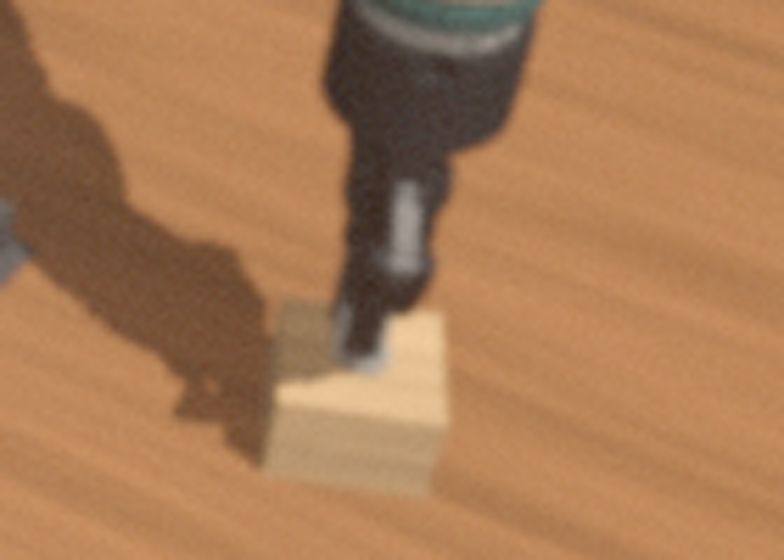

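Grasp is good: opening 15.3 mm, 59 N, pin upright in the stand. Next I'll lift and carry it over the hole.

Call:
jog_arm:
  increments: [0.5,0,0,-1,0,0,0,0.5,0,0,-3,0,0,0,0.5,0,0,-6,0,0,0,0.5,0,0,-9,0,0,0,0.5,-2,0.1,-10,0,0,0,0.5,-5,0.3,-10,0,0,0,0.5,-9,0.5,-10,0,0,0,0.5,-13,0.7,-10,0,0,0,0.5,-17,0.9,-10,0,0,0,0.5,-20,1.1,-10,0,0,0,0.5,-22.5,1.25,-10,0,0,0,0.5,-24,1.3,-10,0,0,0,0.5,-24.6,1.35,-10,0,0,0,0.5,-24.6,1.35,-10,0,0,0,0.5,-24.6,1.35,-9,0,0,0,0.5,-24.6,1.35,-8,0,0,0,0.5,-24.6,1.35,-7.5,0,0,0,0.5,-24.6,1.35,-7.5,0,0,0,0.5,-24.6,1.35,-7.5,0,0,0]

```text
clock: 4.85
eef_pos: [605.8, 10.6, 130.0]
tool_rot: [-3.141, -0.0, 1.991]
force: [0.5, 1.1, 0.1]
width: 15.0
gripper_force: 59.2
```

Run:
```python
from h import *
s=ctrl.read_state();print(s['eef_pos'],s['tool_rot'],s['force'],s['width'],s['gripper_force'])
im=ctrl.get_image("scene");cv2.imwrite("pics/sceneA.png",im[...,::-1])
a=cv2.resize(im[130:250,220:350,::-1],(650,600),interpolation=cv2.INTER_CUBIC);cv2.imwrite("pics/scene2.png",a)
print(proj("scene",[[*s['eef_pos'][:2],s['eef_pos'][2]-51],[605.1,11.2,50],[605.1,11.2,30]]))
```

```text
[605.77390818  10.58446854 129.99239771] [-3.14108518e+00 -2.12116399e-04  1.99073868e+00] [0.52246245 1.06473292 0.13818848] 14.992813699601536 59.205965995788574
[[292.81092093 214.14079769]
 [292.85887318 222.89487911]
 [292.64960455 228.78727003]]
```

View pics/scene2.png

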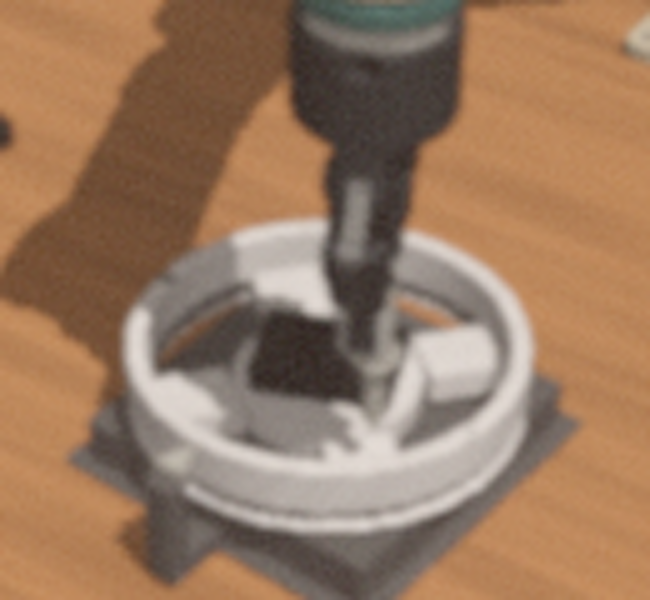

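The crop shows the pin hanging upright over the pad, shank column at about 294.4, tip near (294,214.6). I'll find the hole's column in the first scene picture to compare.

Run:
```python
from h import *
a=cv2.imread("pics/scene0.png");b=cv2.imread("pics/sceneA.png")
f=lambda i:cv2.resize(i[195:235,270:320],(400,320),interpolation=cv2.INTER_CUBIC)
cv2.imwrite("pics/cmp.png",np.hstack([f(a),f(b)]))
g=b[...].mean(2)
for y in(208,210,212):print(y,g[y,286:304].astype(int))
print(proj("scene",[[492.5,230.6,85],[493.9,229.7,85]]))
```

```text
208 [ 47  50  54  54  54  64  90 114 137 143 133 117 147 189 210 215 212 195]
210 [117 132 133 122 108  93 100 126 140 139 136 139 177 205 213 210 199 173]
212 [150 170 186 194 194 185 160 141 139 147 157 181 203 207 203 190 172 146]
[[396.24752551 221.01917211]
 [395.66244968 221.1979497 ]]
```

View pics/cmp.png

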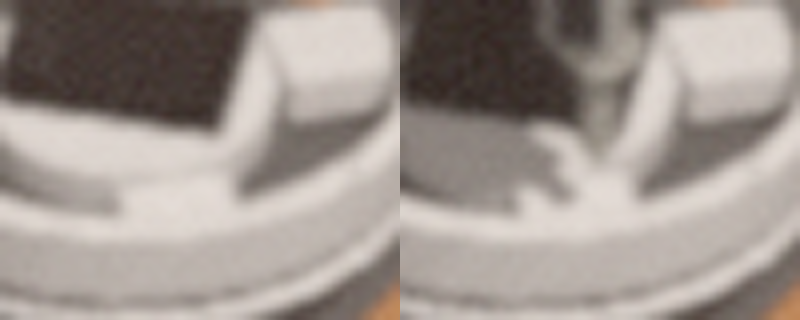

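Run:
```python
from h import *
C=np.array([555.3,-46.2]);e=np.array([np.cos(np.radians(49)),np.sin(np.radians(49))]);t=np.array([-e[1],e[0]])
for r in(50,58,66,76):
    print(r,[proj("scene",[[*(C+r*e+k*t),50]])[0].round(1).tolist() for k in(-18,0,18)])
ims=cv2.imread("pics/scene0.png").mean(2)
for y in(216,217,218,219,220):print(y,ims[y,279:306].astype(int))
# scene bias from plate/rim: inkstone centre top
h=cv2.cvtColor(cv2.imread("pics/scene0.png"),cv2.COLOR_BGR2HSV)
for n,f in(("scene","pics/scene0.png"),("top","pics/top0.png")):
    g=cv2.imread(f).max(2);u,v=proj(n,[[555.3,-46.2,69]])[0].astype(int)
    m=np.zeros_like(g);m[v-22:v+23,u-28:u+29]=(g[v-22:v+23,u-28:u+29]<55)
    k,l,st,ce=cv2.connectedComponentsWithStats(m);i=l[v,u];print(n,st[i],ce[i],"proj",proj(n,[[555.3,-46.2,69]])[0], onz(n,[ce[i]],69))
```

```text
50 [[283.1, 217.4], [290.0, 216.3], [296.8, 215.1]]
58 [[284.0, 219.4], [290.9, 218.3], [297.7, 217.1]]
66 [[284.8, 221.5], [291.7, 220.3], [298.6, 219.1]]
76 [[285.9, 224.1], [292.8, 222.9], [299.7, 221.7]]
216 [190 198 202 203 202 206 204 203 203 205 205 208 208 207 204 203 203 203
 198 190 173 155 132 119 110 108 113]
217 [174 179 180 182 187 193 196 197 198 199 203 207 208 210 209 213 214 212
 209 195 168 138 116 109 114 120 129]
218 [165 169 171 173 176 185 198 203 208 211 213 215 215 215 217 218 219 219
 214 199 167 131 118 127 141 156 170]
219 [161 165 167 167 166 181 201 212 215 218 218 219 217 219 217 217 218 219
 215 204 178 152 151 165 178 192 200]
220 [161 161 161 157 159 169 196 213 216 216 217 219 220 219 216 216 216 217
 216 211 194 185 187 199 206 208 211]
scene [     0      0    560    420 235200] [279.5 209.5] proj [284.91368316 198.48279819] [[599.95101779 -32.74879823  69.        ]]
top [264 214  33  29 540] [279.65185185 228.22962963] proj [279.73114516 227.45363577] [[553.38858273 -45.91931907  69.        ]]
```

The scene view agrees with the planned hole to within about 0.7 mm. I'll make a small correction and start lowering.

Call:
jog_arm:
  increments: [0.5,-0.06,0.04,1,0,0,0,0.5,-0.06,0.04,2,0,0,0,0.5,-0.06,0.04,2.5,0,0,0,0.5,-0.06,0.04,2.7,0,0,0,0.5,-0.06,0.04,2.8,0,0,0,0.5,-0.06,0.04,2.9,0,0,0,0.5,-0.06,0.04,3.0,0,0,0,0.5,-0.06,0.04,3.0,0,0,0]

```text
clock: 5.7
eef_pos: [606.6, 9.9, 100.4]
tool_rot: [3.141, 0.0, 1.99]
force: [1.2, 1.2, -0.4]
width: 15.0
gripper_force: 59.2
```

Call:
jog_arm:
  increments: [0.5,0,0,0.1,0,0,0,0.5,0,0,0.2,0,0,0,0.5,0,0,0.3,0,0,0,0.5,0,0,0.3,0,0,0]

```text
clock: 6.1
eef_pos: [606.4, 9.9, 97.1]
tool_rot: [-3.141, -0.0, 1.99]
force: [-0.7, -0.9, -0.6]
width: 14.8
gripper_force: 59.2
```

Call:
jog_arm:
  increments: [0.5,0,0,0.1,0,0,0,0.5,0,0,0.2,0,0,0,0.5,0,0,0.3,0,0,0,0.5,0,0,0.3,0,0,0]

```text
clock: 6.5
eef_pos: [606.4, 9.9, 94.1]
tool_rot: [-3.141, -0.0, 1.99]
force: [0.1, 0.4, -1.4]
width: 14.7
gripper_force: 59.2
```

Call:
jog_arm:
  increments: [0.5,0,0,0.1,0,0,0,0.5,0,0,0.2,0,0,0,0.5,0,0,0.3,0,0,0,0.5,0,0,0.4,0,0,0,0.5,0,0,0.5,0,0,0,0.5,0,0,0.5,0,0,0]

```text
clock: 7.1
eef_pos: [606.4, 9.9, 89.1]
tool_rot: [-3.141, -0.0, 1.99]
force: [0.2, -0.5, -0.8]
width: 14.8
gripper_force: 59.2
```

Call:
jog_arm:
  increments: [0.5,0,0,0.1,0,0,0,0.5,0,0,0.2,0,0,0,0.5,0,0,0.3,0,0,0,0.5,0,0,0.4,0,0,0,0.5,0,0,0.5,0,0,0,0.5,0,0,0.6,0,0,0,0.5,0,0,0.6,0,0,0]

```text
clock: 7.8
eef_pos: [606.4, 9.9, 83.1]
tool_rot: [-3.141, -0.0, 1.99]
force: [0.4, 0.1, -1.5]
width: 15.1
gripper_force: 59.2
```

Call:
jog_arm:
  increments: [3.5,0,0,0,0,0,0,3.5,0,0,0,0,0,0,3.5,0,0,0,0,0,0,3.5,0,0,0,0,0,0,3.5,0,0,-1,0,0,0,3.5,0,0,-3,0,0,0,3.5,0,0,-6,0,0,0,3.5,0,0,-9,0,0,0,3.5,0,0,-9,0,0,0,3.5,0,0,-9,0,0,0]

```text
clock: 8.8
eef_pos: [607.0, 10.0, 174.5]
tool_rot: [3.14, 0.001, 1.99]
force: [-0.7, -0.1, -0.5]
width: 35.4
gripper_force: 0.0
```

Run:
```python
from h import *
s=ctrl.read_state();print(s['eef_pos'],s['tool_rot'],s['force'],s['width'])
im=ctrl.get_image("scene")[...,::-1];cv2.imwrite("pics/sceneB.png",im)
im2=ctrl.get_image("top")[...,::-1];cv2.imwrite("pics/topB.png",im2)
f=lambda i,x,y:cv2.resize(i[y:y+100,x:x+100],(400,400),interpolation=cv2.INTER_CUBIC)
cv2.imwrite("pics/b.png",np.hstack([f(im,235,150),f(im2,230,175)]))
```

```text
[606.98378894   9.95943487 174.49751246] [3.13965001e+00 5.44590036e-04 1.99040047e+00] [-0.69109463 -0.05962516 -0.53548774] 35.3839603589813
```

View pics/b.png

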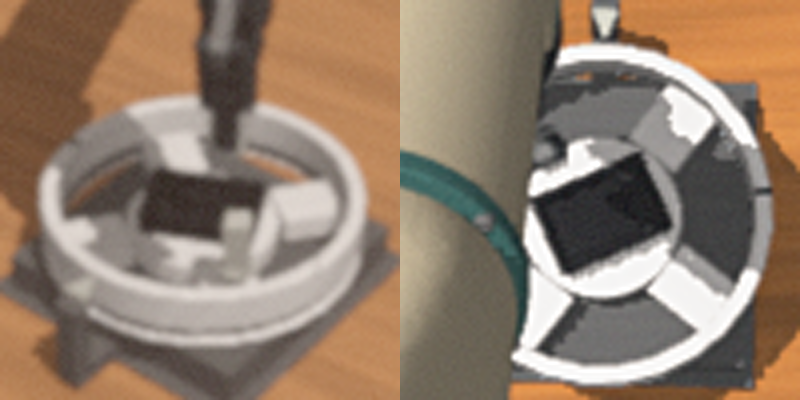

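The pin stands upright in the wheel's hole, top near scene pixel (294,204), and the wheel hasn't moved. Next I'll go to the near rim at 175°, with the tool's y axis along the radius.

Call:
jog_arm:
  increments: [4,0.4,-3,0,0,0,8,4,0.8,-7,0,0,0,16,4,1.2,-11,0,0,0,24,4,1.7,-14,1,0,0,29,4,1.74,-15.7,3,0,0,29,4,1.74,-15.7,5,0,0,29,4,1.74,-15.7,6,0,0,29,4,1.74,-15.7,6,0,0,29,4,1.74,-15.7,6,0,0,29]

```text
clock: 9.8
eef_pos: [456.5, -38.1, 113.2]
tool_rot: [-3.141, 0.0, 1.484]
force: [-0.2, -0.8, 0.6]
width: 40.3
gripper_force: 0.0
```

Call:
jog_arm:
  increments: [4,0,0,1.5,0,0,0,4,0,0,3,0,0,0,4,0,0,4,0,0,0,4,0,0,4.8,0,0,0,4,0,0,5.4,0,0,0,4,0,0,5.4,0,0,0,2.5,0,0,5.4,0,0,0,1.5,0,0,5.4,0,0,0,0.6,0,0,5.4,0,0,0,0.6,0,0,5.4,0,0,0,0.6,0,0,5.4,0,0,0]

```text
clock: 10.9
eef_pos: [455.5, -37.7, 59.8]
tool_rot: [-3.141, -0.001, 1.486]
force: [-2.4, 0.2, 5.5]
width: 8.6
gripper_force: 58.1
```

Run:
```python
from h import *
from scipy.spatial.transform import Rotation as R
s=ctrl.read_state();print(s['eef_pos'],s['tool_rot'],s['force'],s['torque'],s['width'],s['gripper_force'])
e=s['eef_pos'][:2]
C=np.array([556.0,-46.8]);v=e-C;print(np.hypot(*v),np.degrees(np.arctan2(v[1],v[0])),np.degrees(s['tool_rot'][2]))
```

```text
[455.46910532 -37.73553124  59.81028002] [-3.14068923e+00 -5.46484347e-04  1.48596375e+00] [-2.43834579  0.15267524  5.50293418] [0.11257795 0.48547588 0.31959167] 8.557056655727228 58.13012375263497
100.93872090855754 174.84780084310722 85.13945120996776
```

The rim is pinched at radius 100. I'll turn it 72° anticlockwise about the wheel axis.

Call:
jog_arm:
  increments: [0.6,-0.694,0.024,0,0,0,-4,0.6,-1.385,0.097,0,0,0,-8,0.6,-2.069,0.217,0,0,0,-12,0.6,-2.743,0.385,0,0,0,-16,0.6,-3.403,0.6,0,0,0,-20,0.6,-4.047,0.86,0,0,0,-24,0.6,-4.671,1.165,0,0,0,-28,0.6,-5.273,1.512,0,0,0,-32,0.6,-5.848,1.9,0,0,0,-36,0.6,-6.396,2.328,0,0,0,-40,0.6,-6.912,2.793,0,0,0,-44,0.6,-7.394,3.292,0,0,0,-48,0.6,-7.841,3.824,0,0,0,-52,0.6,-8.249,4.386,0,0,0,-56,0.6,-8.617,4.975,0,0,0,-60,0.6,-8.943,5.588,0,0,0,-64,0.6,-9.225,6.223,0,0,0,-68,0.6,-9.463,6.875,0,0,0,-72,0.6,-9.463,6.875,0,0,0,-72,0.6,-9.463,6.875,0,0,0,-72]

```text
clock: 12.9
eef_pos: [518.2, -136.7, 59.9]
tool_rot: [3.139, 0.003, 2.742]
force: [2.7, 5.3, 1.9]
width: 9.0
gripper_force: 58.9
```

```bash
cat > look.py <<'E'
from h import *
import sys
s=ctrl.read_state();print(s['eef_pos'].round(1),s['force'].round(1),s['width'])
C=np.array([555.2,-46.3]);v=s['eef_pos'][:2]-C;print(np.hypot(*v),np.degrees(np.arctan2(v[1],v[0]))%360,np.degrees(s['tool_rot'][2]))
im=ctrl.get_image("scene")[...,::-1];im2=ctrl.get_image("top")[...,::-1];cv2.imwrite(f"pics/s{sys.argv[1]}.png",im);cv2.imwrite(f"pics/t{sys.argv[1]}.png",im2)
f=lambda i,x,y:cv2.resize(i[y:y+100,x:x+100],(400,400),interpolation=cv2.INTER_CUBIC)
cv2.imwrite(f"pics/b{sys.argv[1]}.png",np.hstack([f(im,235,150),f(im2,230,172)]))
E
python3 look.py 1
```

```text
[ 518.2 -136.7   59.9] [2.7 5.3 1.9] 8.9704816359458
97.65201331642305 247.7387993981267 157.12764880801274
```

View pics/b1.png

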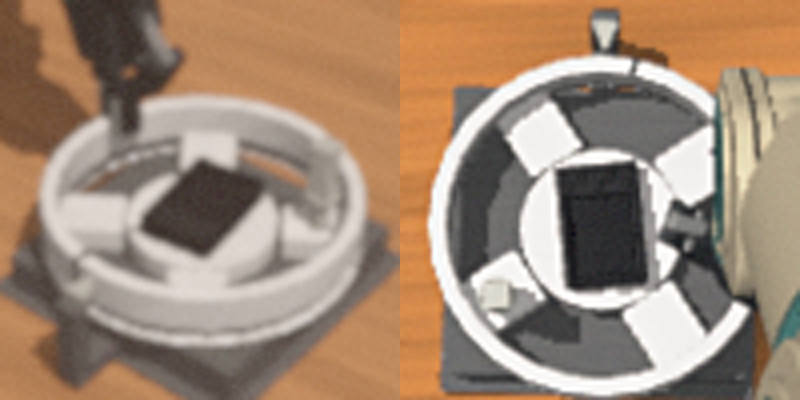

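The wheel has turned: the mark is at top-crop (633,66), just right of the pointer tip (605,50). The pin is still standing in its hole at (494,295). I'll measure the remaining angle.

```bash
cat > ang.py <<'E'
from h import *
import sys
def angs(f):
    g=cv2.imread(f).astype(np.float32)
    C=np.array([555.3,-46.2]);a=np.arange(-30,14,.1)
    def prof(r,z):
        P=np.c_[C[0]+r*np.cos(np.radians(a)),C[1]+r*np.sin(np.radians(a)),np.full(len(a),z)]
        q=proj("top",P).astype(np.float32);return cv2.remap(g.mean(2),q[:,:1],q[:,1:],cv2.INTER_CUBIC)[:,0]
    for r in(98,100,102):
        p=prof(r,74);m=np.median(p);w=np.clip(m-p-25,0,None);i=np.argmax(w);k=slice(max(0,i-25),i+26);print("mark",r,round((a[k]*w[k]).sum()/max(w[k].sum(),1e-6),2),w.max())
    g2=cv2.cvtColor(g.astype(np.uint8),cv2.COLOR_BGR2HSV);g=np.repeat((255-g2[...,1:2]).astype(np.float32),3,2)
    for r in(112,118,124,130):
        p=prof(r,74);w=np.clip(p-150,0,None)*(abs(a+4)<12);print("ptr",r,round((a*w).sum()/max(w.sum(),1e-6),2))
angs(sys.argv[1])
E
python3 ang.py pics/t1.png
```

```text
mark 98 -14.52 129.71472
mark 100 -14.54 110.69382
mark 102 -14.68 100.920395
ptr 112 -4.24
ptr 118 -3.89
ptr 124 -3.98
ptr 130 -3.82
```

10.5° remain. I'll go 7° more, then creep.

Call:
jog_arm:
  increments: [0.6,-0.342,0.006,0,0,0,-2,0.6,-0.684,0.024,0,0,0,-4,0.6,-1.024,0.054,0,0,0,-6,0.6,-1.194,0.073,0,0,0,-7,0.6,-1.194,0.073,0,0,0,-7,0.6,-1.194,0.073,0,0,0,-7]

```text
clock: 13.6
eef_pos: [528.4, -140.2, 59.9]
tool_rot: [3.139, 0.001, 2.864]
force: [0.9, 6.8, 3.6]
width: 8.5
gripper_force: 58.6
```

```bash
python3 look.py 2;python3 ang.py pics/t2.png|grep mark
```

```text
[ 528.4 -140.2   59.9] [0.9 6.8 3.6] 8.500728022473758
97.62071587804813 254.0641777645303 164.07709560131002
mark 98 -8.43 124.13681
mark 100 -8.36 130.70164
mark 102 -8.24 132.69727
```

Call:
jog_arm:
  increments: [0.6,-0.086,0,0,0,0,-0.5,0.6,-0.171,0.001,0,0,0,-1,0.6,-0.257,0.003,0,0,0,-1.5,0.6,-0.342,0.006,0,0,0,-2,0.6,-0.427,0.009,0,0,0,-2.5,0.6,-0.427,0.009,0,0,0,-2.5]

```text
clock: 14.3
eef_pos: [532.2, -141.2, 59.8]
tool_rot: [3.139, 0.0, 2.907]
force: [0.3, 5.8, 4.2]
width: 8.9
gripper_force: 58.6
```

```bash
cat > drop.py <<'E'
from h import *
import sys
a=cv2.imread("pics/s2.png");b=cv2.imread(f"pics/s{sys.argv[1]}.png")
C=np.array([555.3,-46.2]);f=lambda m,z:proj("scene",[[*(C+76*np.array([np.cos(np.radians(m+135)),np.sin(np.radians(m+135))])),z]])[0]
m=float(sys.argv[2]);q=f(-8.4,105);x,y=(q+.5).astype(int)
t=a[y-7:y+8,x-6:x+7];R=cv2.matchTemplate(b[y-20:y+30,x-20:x+21],t,cv2.TM_CCOEFF_NORMED);_,v,_,l=cv2.minMaxLoc(R)
print("shift",l[0]-14,l[1]-13,v,"expect riding",f(m,105)-q,"home",f(m,85)-q)
E
python3 look.py 3;python3 ang.py pics/t3.png|grep mark; python3 drop.py 3 -6
```

```text
[ 532.2 -141.2   59.8] [0.3 5.8 4.2] 8.871717362403071
97.59846356086179 256.38273289065 166.56987888428324
mark 98 -6.1 96.684235
mark 100 -6.0 89.28087
mark 102 -6.02 101.00781
shift 0 0 0.98460853099823 expect riding [-0.15657718 -0.75118955] home [-0.62615828  5.44770853]
```

Call:
jog_arm:
  increments: [0.6,-0.043,0,0,0,0,-0.25,0.6,-0.086,0,0,0,0,-0.5,0.6,-0.128,0.001,0,0,0,-0.75,0.6,-0.171,0.001,0,0,0,-1,0.6,-0.171,0.001,0,0,0,-1]

```text
clock: 14.9
eef_pos: [533.9, -141.5, 59.8]
tool_rot: [3.139, 0.0, 2.925]
force: [-0.5, 6.7, 5.3]
width: 8.6
gripper_force: 58.6
```

```bash
python3 look.py 4;python3 ang.py pics/t4.png|grep mark; python3 drop.py 4 -5
```

```text
[ 533.9 -141.5   59.8] [-0.5  6.7  5.3] 8.599914067575604
97.55853938012717 257.3841631473264 167.56565094365354
mark 98 -5.41 125.39989
mark 100 -5.35 119.75926
mark 102 -5.29 116.11276
shift 0 0 0.874320387840271 expect riding [-0.23688696 -1.06256287] home [-0.70506509  5.13430583]
```

Call:
jog_arm:
  increments: [0.6,-0.034,0,0,0,0,-0.2,0.6,-0.068,0,0,0,0,-0.4,0.6,-0.086,0,0,0,0,-0.5,0.6,-0.086,0,0,0,0,-0.5]

```text
clock: 15.4
eef_pos: [534.6, -141.7, 59.8]
tool_rot: [3.139, 0.0, 2.933]
force: [-0.0, 6.5, 5.1]
width: 8.8
gripper_force: 58.6
```

```bash
python3 look.py 5;python3 ang.py pics/t5.png|grep mark; python3 drop.py 5 -4.8
```

```text
[ 534.6 -141.7   59.8] [-0.   6.5  5.1] 8.796527458338169
97.57300103801481 257.8201308186867 168.05294468545074
mark 98 -4.64 96.36127
mark 100 -4.73 95.20218
mark 102 -4.89 109.57677
shift 0 0 0.8730440735816956 expect riding [-0.25400574 -1.12470994] home [-0.72189091  5.07175303]
```

Call:
jog_arm:
  increments: [0.6,-0.034,0,0,0,0,-0.2,0.6,-0.068,0,0,0,0,-0.4,0.6,-0.068,0,0,0,0,-0.4,0.6,-0.068,0,0,0,0,-0.4]

```text
clock: 15.9
eef_pos: [535.3, -141.8, 59.8]
tool_rot: [3.139, 0.0, 2.94]
force: [-0.5, 5.2, 3.9]
width: 8.7
gripper_force: 58.6
```

```bash
python3 look.py 6;python3 ang.py pics/t6.png|grep mark; python3 drop.py 6 -4.3
```

```text
[ 535.3 -141.8   59.8] [-0.5  5.2  3.9] 8.741284737208641
97.55183508151464 258.21729247441453 168.45406571568458
mark 98 -4.2 118.12808
mark 100 -4.28 115.940186
mark 102 -4.35 118.56763
shift 0 0 0.8716468811035156 expect riding [-0.29833892 -1.27988259] home [-0.76547373  4.91556633]
```

Run:
```python
import cv2,numpy as np
f=lambda p:cv2.resize(p,(390,290),interpolation=cv2.INTER_CUBIC)
r=[np.hstack([f(cv2.imread(f"pics/{c}{n}.png")[y:y+58,x:x+78]) for n in(3,6)]) for c,x,y in(("s",280,165),("t",235,220))]
cv2.imwrite("pics/last.png",np.vstack(r))
```

```text
(no output)
```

View pics/last.png

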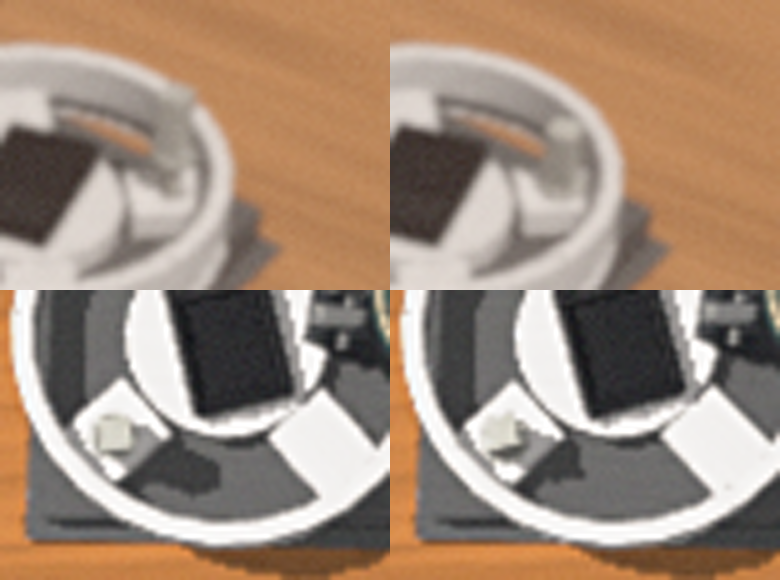

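The last picture shows the pin's top about 6 px lower (20 mm) with its collar on the pad, so the pin is home; the mark is at -4.3° against the pointer's -4°. I'll release and go up.

Call:
jog_arm:
  increments: [2,0,0,0,0,0,0,4,0,0,0,0,0,0,4,0,0,0,0,0,0,4,0,0,0,0,0,0,4,0,0,-1,0,0,0,4,0,0,-3,0,0,0,4,0,0,-6,0,0,0,4,0,0,-10,0,0,0,4,0,0,-13,0,0,0,4,0,0,-13,0,0,0,4,0,0,-13,0,0,0,4,0,0,-13,0,0,0]

```text
clock: 17.2
eef_pos: [534.0, -144.2, 188.6]
tool_rot: [-3.141, -0.002, 2.94]
force: [0.2, 0.6, -0.7]
width: 39.8
gripper_force: 0.0
```

```bash
python3 look.py 7;python3 ang.py pics/t7.png
python3 - <<'E'
from h import *
a=cv2.imread("pics/s6.png");b=cv2.imread("pics/s7.png")
R=cv2.matchTemplate(b[175:215,295:335],a[186:206,308:322],cv2.TM_CCOEFF_NORMED);print(cv2.minMaxLoc(R),"expect (13,11)")
E
```

```text
[ 534.  -144.2  188.6] [ 0.2  0.6 -0.7] 39.806285181855436
100.18625958294889 257.8094686943099 168.42543349824186
mark 98 -4.23 119.72339
mark 100 -4.3 115.774475
mark 102 -4.36 118.11261
ptr 112 -4.05
ptr 118 -3.88
ptr 124 -3.98
ptr 130 -3.83
(-0.5199697613716125, 0.9968836307525635, (10, 20), (13, 11)) expect (13,11)
```

The wheel and pin haven't moved since release, the mark is within 0.5° of the pointer, and the robot is clear. I'm handing the job in.

```bash
python3 -c "
from cell import ctrl
print(ctrl.finish_job())"
```

```text
the job is handed in; nothing more can be done
None
```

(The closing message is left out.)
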